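# Open the wide parts canister under the pick-lamp rail

### The job

Open the wide parts canister that stands under the lamp rail. First clear the dispensing bottle from in front of it by standing it upright in the square tray, then lift the canister's lid off by its knob and set it down, not dropped, flat and knob up inside the round dish. Leave the canister standing in its place and the slim canister shut, do not bump the rail, and do not disturb anything else on the bench.

Things in the scene. Friction and masses are not known exactly. Their poses are not given: they have to be found in the camera images.
- rail: Fixed lamp rail on two posts. Origin on the table under its middle; y along the rail, -x its front. Bar 40 deep, 430 long, 245 to 285 mm above the table; lamps stand 8 mm out. Posts 30 mm square at y = -195 and 195, feet 60 x 40 x 6. Canister axes lie 14 to 30 mm in front of its middle line: a gripper pointing straight down strikes it, so lean the hand back to the front 30 to 45 degrees.
- wide: The wide steel canister, loose: outer diameter 120, height 80, wall 4, floor 4 mm, about 0.8 kg. Origin at the centre of its underside, z up. It stands under the rail, left or right of the slim one, centres 130 to 160 mm apart.
- wide_lid: Loose steel lid, 0.13 to 0.25 kg. Origin: centre of its flange's underside, on the canister rim 80 mm above the table; z up. Flange diameter 126, 6 thick; below it a plug of diameter 100, 8 deep, sits loosely in the mouth (the lid rests on it in the dish). On top a stem of diameter 16, then a round black knob, diameter 28, from z = 22 to 52 mm.
- wide_knob (a point): Grip point on the wide lid's knob axis, 40 mm above the lid's origin (120 mm above the table at the start); z up. The knob is round: any yaw.
- bottle: White dispensing bottle, loose, 0.17 to 0.35 kg, standing 110 to 130 mm in front of the wide canister's centre. Body diameter 50 up to 125 mm, tapering to a neck; a round cap of diameter 30 from 152 to 195 mm (the top). Origin at the centre of its underside, z up.
- bottle_cap (a point): Grip point on the bottle's axis, 175 mm above its underside, in the middle of the cap.
- dish: Round grey dish, fixed: outer diameter 190, height 14, wall 4, floor 4 mm thick. Origin at the centre of its underside, on the table. On the left or the right of the bench.
- tray: Square grey tray, fixed: 120 x 120 mm outside, 18 high, walls 5, floor 5 mm thick. Origin at the centre of its underside, on the table. On the other side of the bench from the dish; its yaw varies.
- slim: Bystander: slim steel canister, loose, diameter 88, height 80 mm; origin at the centre of its underside. Beside the wide one under the rail.
- slim_lid: Bystander: the slim canister's loose lid, flange diameter 94, knob as on the wide lid (diameter 28, top 52 mm above the origin). Origin at the centre of the flange's underside.
- tin: Bystander: plain straight steel tin with a flat top, diameter 60, height 150 mm, standing 110 to 125 mm in front of the slim canister; origin at the centre of its underside.
- bin: Bystander: small black open bin 100 x 70 x 55 mm at the back beside the rail; origin at the centre of its underside.
- reel: Bystander: black component reel lying flat, diameter 76, 34 mm high, at the back beside the rail; origin at the centre of its underside.
- driver: Bystander: screwdriver, 170 mm, lying on the table behind the rail; origin at its middle, x along it.
- brush: Bystander: brush, 150 mm, lying on the table behind the rail; origin at its middle, x along it.

How it is judged:
On the way, in this order (a step that is already met when the one before it is completed fails the run):
1. the bottle stands upright in the square tray, let go (horizontal distance between bottle and tray below 0.046 m and z of bottle in the frame of tray below 0.012 m and angle between bottle's own z axis and vertical below 0.1 rad and linear speed of bottle below 0.02 m/s and contact force between the fingers and bottle below 0.1 N), for 0.2 s.
2. the wide canister's lid is held by its knob and lifted clear of the canister (z of wide_lid in the frame of wide above 0.1 m and contact force between the fingers and wide_lid above 0.5 N and distance between the grasp point and wide_knob below 0.035 m), for 0.1 s.
At the end, for the whole second after the job is handed in: Bottle upright (within 6 degrees) on the floor of the square tray; wide lid flat (within 6 degrees), knob up, on the floor of the round dish (centres within 35 mm); both let go and at rest; the wide canister upright and within 40 mm of where it stood (all of step 1 and horizontal distance between wide_lid and dish below 0.035 m and z of wide_lid in the frame of dish below 0.018 m and z of wide_knob in the frame of dish above 0.045 m and angle between each of wide_lid, wide's own z axis and vertical below 0.1 rad and linear speed of each of wide_lid, wide below 0.02 m/s and contact force between the fingers and wide_lid below 0.1 N and distance of wide from where it was at the start of the episode below 0.04 m); the robot touches nothing.
It fails at once if the slim canister, its lid or a loose bystander is shifted more than 30 mm (distance of any of slim, slim_lid, tin, bin, reel, driver, brush from where it was at the start of the episode above 0.03 m).
It fails at once if the lid is dropped (falls freely, faster than 0.6 m/s) (linear speed of wide_lid above 0.6 m/s and contact force between wide_lid and anything else below 0.01 N).
It fails at once if the bottle is dropped (falls freely, faster than 0.6 m/s) (linear speed of bottle above 0.6 m/s and contact force between bottle and anything else below 0.01 N).
It fails at once if the rail is bumped by the robot (over 15 N) (contact force between any of the arm, the fingers and rail above 15 N).
It also fails if it takes over 61 s, if anything falls off the work surface, if the arm or the gripper's body presses on something with over 40 N, if the wrist force passes 120 N, or if a joint passes its speed limit or range.

### The arm

A 6-joint arm with a two-finger parallel gripper is mounted at the origin on the work surface. World frame = base frame: x ahead of the robot, y to its left, z up, the work surface at z = 0. Lengths are in m, angles in rad, forces in N, time in s.
With the tool pointing down it reaches from about 0.4 to 0.825 m from the base axis. Payload 7 kg.
Tool frame: the origin (TCP) lies at the very end of the fingers, on their centre line; the grasp point (between the pads) lies 19 mm behind it; z points along the fingers, x is the direction in which the jaws open and shut, and the axes are right-handed (so a half turn about z gives the same grasp; the last joint's range is limited). The gripper opens to 88 mm and grips with 3 to 60 N. Pads are 19 mm wide; open, the fingers measure 130 mm over their backs; the gripper's body (78 mm by 193 mm) begins 47 mm behind the grasp point.
Start: joints at [1.391, 0.359, 0.012, 0, -1.224, -0.288], TCP at [0.304, 0.602, 0.227] pointing down, gripper open.
Joint ranges: [-3.07, 3.07], [-1.43, 2.12], [-1.02, 1.25], [-3.03, 1.67], [-3.05, -0], [-3.03, 3.03]. Speed limits (rad/s): [2.39, 2.39, 3.01, 3.14, 3.14, 3.14].

### API

Orientations are given as [roll, pitch, yaw] about the fixed x, y, z axes, in that order (R = Rz(yaw) Ry(pitch) Rx(roll)).
In Python, from station import telemetry, grab_frame, arm, regions_of, pinpoint gives the robot as it stands. The module is installed in compiled form; this text tells all that it offers.
- The arm moves only by the shell command python3 -m inch 'ROWS' [FORCE]. ROWS is text: rows parted by semicolons, each of 7 numbers parted by spaces: the opening, from 0 (shut) to 1 (fully open), then the shift along the world's x, y, z in cm, then the turn, a rotation vector about the world's x, y, z in degrees. A call has 1 to 12 rows; each row is the pose to reach, as a shift and turn from the pose measured when the call began; what a row does not reach only later rows make up. A row lasts 1/8 s, in which the tool goes at most 62.5 mm and 10.7 degrees, less where a joint would pass 70% of its speed; a pose out of reach is approached as far as the arm can. A call with a gripper value outside its range is refused whole. The fingers move at their own pace and stop on an object; FORCE is the grip in N (left out, the last holds). Time passes only in rows, so rows that repeat a pose let the fingers close. It gives the time, the measured TCP pose, the force and the opening at its end, in the units of the state.
- telemetry.get_state(): the state, without advancing time (a new reading comes with each control period).
- grab_frame(name): name is "side" or "top" or "wrist"; returns a dict with "pixels" (384x512x3 uint8, red, green, blue), "fx", "fy", "cx", "cy" (pixels), "dist_coeffs" ([k1, k2, p1, p2, k3] as OpenCV has them; the pictures are not rectified), "R" (3x3) and "t" (3): a world point X has camera coordinates R X + t. Camera axes: x right, y down, z forward; pixel columns grow to the right and rows downward; lengths in m; the calibration is good to about 2 mm. A picture is of the moment at which its call begins. There is no depth.
- arm.job_done(): hands the job in, once; it reports no verdict.
Trained networks look in the newest picture that a camera, given by its name, has taken for a name from the list of things; names that differ only in an ending like _2 or _b are one class to them, and where a whole thing is asked for, a point or a joint stands for the part that bears it (a point fixed in the world has none). Each returns a list of dicts, best first, with "p" (0 to 1); they miss things now and then, are a little off and sometimes report something else, mostly with a low value. They report only what shows in the picture. A call takes as long as a camera call.
- regions_of(camera, name): "pixels" (384x512 bool, what is visible of it) and "bbox" ([left, top, right, bottom] in pixels, round what is visible of it).
- pinpoint(camera, name): "location" ([column, row] in pixels: a listed point, or the origin of a listed thing).
The state is a dict: "t": time; "q": joint angles; "qd": joint speeds; "joint_efforts": joint torques, N m; "eef_pos": TCP position; "ee_rot": TCP orientation; "force": force on the tool from outside, world axes, zero at the start; "moment": the same for the moment, N m; "width": finger opening in m.
Only numpy, scipy, OpenCV 4.12 (cv2) and the standard library are available. Lean on these libraries where they do the work, as an engineer would, in place of code of your own. Each camera call takes 0.05 s, during which the arm holds its last target. There are 200 camera calls.

## Working session

There is one attempt and no reset: what is moved stays moved. The work goes in short steps, Python scripts to look and compute and a shell command to move; the robot and the scene stay as the last step left them, time stands still between calls to the robot, and variables do not carry over. Pictures are saved under pics/ and viewed, about 8 in all and at most 12, crops included, and the job is handed in when it is done.

```bash
mkdir -p pics; cat > h.py <<'E'
import numpy as np, cv2
from station import telemetry, grab_frame, arm, regions_of, pinpoint
def cam(n):
    f=grab_frame(n); f["K"]=np.array([[f["fx"],0,f["cx"]],[0,f["fy"],f["cy"]],[0,0,1.]])
    f["R"]=np.array(f["R"]);f["t"]=np.array(f["t"]);f["d"]=np.array(f["dist_coeffs"],float);return f
def ray(f,uv):
    p=cv2.undistortPoints(np.array([[uv]],float),f["K"],f["d"])[0,0]
    d=f["R"].T@np.array([p[0],p[1],1]);return -f["R"].T@f["t"],d/np.linalg.norm(d)
def atz(f,uv,z):
    c,d=ray(f,uv);return c+d*(z-c[2])/d[2]
def tri(obs):
    A=np.zeros((3,3));b=np.zeros(3)
    for f,uv in obs:
        c,d=ray(f,uv);P=np.eye(3)-np.outer(d,d);A+=P;b+=P@c
    X=np.linalg.solve(A,b);e=[np.linalg.norm(np.cross(X-ray(f,uv)[0],ray(f,uv)[1]))for f,uv in obs]
    return X,max(e)
def proj(f,X):
    return cv2.projectPoints(np.array([X],float),cv2.Rodrigues(f["R"])[0],f["t"],f["K"],f["d"])[0][0,0]
def save(f,n): cv2.imwrite("pics/"+n,f["pixels"][:,:,::-1])
E
python3 - <<'E'
from h import *
F={n:cam(n) for n in("side","top")}
P=np.vstack([F["side"]["pixels"],F["top"]["pixels"]])
cv2.imwrite("pics/a.png",cv2.resize(P,(400,600))[:,:,::-1]) if 0 else None
cv2.imwrite("pics/a.png",np.hstack([cv2.resize(F[n]["pixels"],(400,300)) for n in F])[:,:,::-1])
for n in F: print(n,(-F[n]["R"].T@F[n]["t"]).round(3),F[n]["R"][2].round(2))
for k in["rail","wide","wide_lid","wide_knob","bottle","bottle_cap","dish","tray","slim","slim_lid","tin","bin","reel","driver","brush"]:
    o={}
    for n in F:
        r=pinpoint(n,k)
        if r:o[n]=r
    s=" ".join(f"{n}:{np.round(o[n][0]['location'],1)} p{o[n][0]['p']:.2f} n{len(o[n])}" for n in o)
    if len(o)==2:
        X,e=tri([(F[n],o[n][0]['location'])for n in o]);s+=f" X{X.round(3)} e{e:.4f}"
    print(k,s)
print(telemetry.get_state())
E
```

```text
side [ 0.104 -0.687  0.796] [ 0.44  0.65 -0.62]
top [0.336 0.018 1.177] [ 0.22 -0.02 -0.98]
rail 
wide side:[242.2 207.6] p0.88 n2 top:[109.6 183.3] p0.49 n1 X[ 0.795  0.438 -0.349] e0.0193
wide_lid side:[243.7 180.9] p0.78 n1 top:[204.7 194.9] p0.83 n1 X[0.599 0.093 0.094] e0.0068
wide_knob side:[244.8 174.7] p0.66 n1 top:[207.1 189. ] p0.70 n1 X[0.603 0.086 0.119] e0.0031
bottle side:[206.6 224.7] p0.88 n1 top:[221.5 246.7] p0.77 n1 X[0.472 0.074 0.014] e0.0034
bottle_cap side:[208.8 176.6] p0.70 n1 top:[214.2 238. ] p0.97 n1 X[0.483 0.077 0.17 ] e0.0067
dish side:[149.4 189.6] p0.83 n3 top:[122.3 290. ] p0.92 n1 X[0.402 0.329 0.005] e0.0050
tray side:[271.5 343.6] p0.73 n1 top:[380.5 259.4] p0.83 n1 X[ 0.396 -0.318  0.008] e0.0007
slim side:[276.5 237.5] p0.67 n2 top:[269.5 194.6] p0.59 n1 X[ 0.599 -0.065  0.   ] e0.0039
slim_lid side:[275.5 214.9] p0.57 n1 top:[270.7 187.5] p0.94 n2 X[ 0.597 -0.064  0.083] e0.0023
tin side:[242.7 266. ] p0.93 n1 top:[285.2 238.7] p0.90 n2 X[ 0.479 -0.089 -0.011] e0.0007
bin side:[217.7 158.3] p0.98 n1 top:[112.2 183.7] p0.85 n1 X[0.667 0.339 0.01
[... 170 characters left out ...]
769 -0.107  0.006] e0.0016
brush side:[289.1 185.5] p0.78 n1
{'t': 1.6, 'q': array([ 1.39104844e+00,  3.58579231e-01,  1.18800054e-02, -1.03049938e-06,
       -1.22410095e+00, -2.88066116e-01]), 'qd': array([ 0.0001829 , -0.0002834 , -0.0008064 , -0.00095833,  0.00028837,
        0.00063728]), 'joint_efforts': array([ 1.18243137e-03, -5.82380319e+01,  2.93292654e+01,  7.00225398e+00,
        1.25019351e-02, -2.16829920e-05]), 'eef_pos': array([0.30440655, 0.60242556, 0.22656578]), 'ee_rot': array([-3.14159249e+00, -3.96297246e-06, -2.03861068e+00]), 'force': array([-0.96219918, -0.04956662, -0.42355545]), 'moment': array([-0.01896446, -0.01387237, -0.01959925]), 'width': 0.08797322012505009}
```

View pics/a.png

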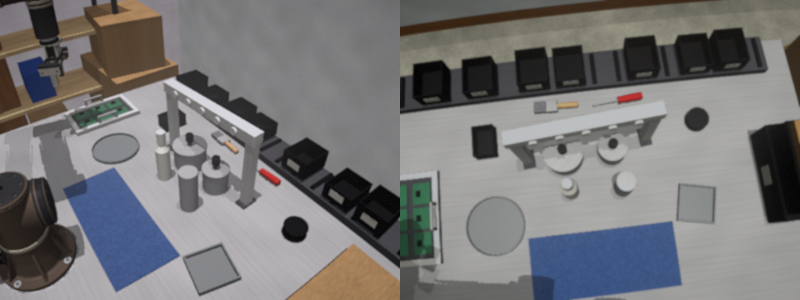

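The side/top pair shows the bottle at about (0.48, 0.076) and the wide canister behind it on the left. The tray is on the right and the dish on the left. The heights agree with the text. I'll go above the bottle with the jaws along y.

```bash
python3 -m inch '1 2 -6 4 0 0 9; 1 4 -12 8 0 0 18; 1 6 -18 8 0 0 27; 1 8 -24 8 0 0 27; 1 10 -30 8 0 0 27; 1 12 -36 8 0 0 27; 1 14 -42 8 0 0 27; 1 15.5 -48 8 0 0 27; 1 16 -52.6 8 0 0 27; 1 16 -52.6 8 0 0 27; 1 16 -52.6 8 0 0 27'
python3 - <<'E'
from h import *
F={n:cam(n) for n in("wrist","side","top")}
f=F["wrist"];save(f,"w1.png");print((-f["R"].T@f["t"]).round(3),f["R"][2].round(2))
for k in["bottle","bottle_cap","wide_lid","wide_knob","tray","dish","wide"]:
    o={n:pinpoint(n,k) for n in F};o={n:v[0] for n,v in o.items() if v}
    print(k,{n:(np.round(v["location"]),round(v["p"],2)) for n,v in o.items()},tri([(F[n],v["location"]) for n,v in o.items()]) if len(o)>1 else "")
for n in F:
  r=regions_of(n,"rail");print(n,[(x["bbox"],x["p"]) for x in r])
print(telemetry.get_state())
E
```

```text
t: 2.98
eef_pos: [0.4645, 0.0759, 0.3068]
ee_rot: [-3.141, 0.0, -1.569]
force: [-0.9, 0.5, 0.8]
width: 0.0876
[0.549 0.076 0.464] [-0.31  0.   -0.95]
bottle {'wrist': (array([253., 137.]), 0.64), 'side': (array([210., 224.]), 0.92), 'top': (array([219., 248.]), 0.5)} (array([0.48071838, 0.07975345, 0.00275374]), np.float64(0.006675924450542325))
bottle_cap {'wrist': (array([253., 166.]), 0.75), 'side': (array([208., 176.]), 0.93), 'top': (array([211., 238.]), 0.45)} (array([0.48331371, 0.08084418, 0.17100301]), np.float64(0.007998524746399914))
wide_lid {'wrist': (array([247.,  38.]), 0.6), 'side': (array([241., 183.]), 0.56), 'top': (array([284., 241.]), 0.32)} (array([5.21459229e-01, 4.51375059e-04, 1.91737560e-01]), np.float64(0.1025331257014727))
wide_knob {'wrist': (array([240.,  34.]), 0.78), 'side': (array([244., 175.]), 0.91), 'top': (array([279., 131.]), 0.6)} (array([0.60165881, 0.0022889 , 0.22563332]), np.float64(0.11494692487615236))
tray {'top': (array([379., 259.]), 0.82)} 
dish {'wrist': (array([ 80., 189.]), 0.65), 'side': (array([151., 189.]), 0.67), 'top': (array([
[... 251 characters left out ...]
.8, 272.6], 0.51)]
top [([220.2, 129.0, 342.5, 188.1], 0.61)]
{'t': 4.325, 'q': array([ 5.82918757e-01, -3.19527960e-02, -2.83700905e-01, -8.12177746e-06,
       -1.31900505e+00,  9.91298657e-01]), 'qd': array([ 0.00126306, -0.001142  ,  0.00065685,  0.00339157,  0.00010058,
        0.00222445]), 'joint_efforts': array([-5.17923952e-03, -2.76539648e+01,  3.02759135e+01,  7.13935867e+00,
        8.56424100e-02,  4.62019244e-06]), 'eef_pos': array([0.46438562, 0.07645608, 0.30656888]), 'ee_rot': array([-3.14156084e+00,  3.02210473e-05, -1.56737726e+00]), 'force': array([0.33824388, 0.13472515, 0.52533639]), 'moment': array([-0.03988525,  0.04100788, -0.00394783]), 'width': 0.08775834468397768}
```

View pics/w1.png

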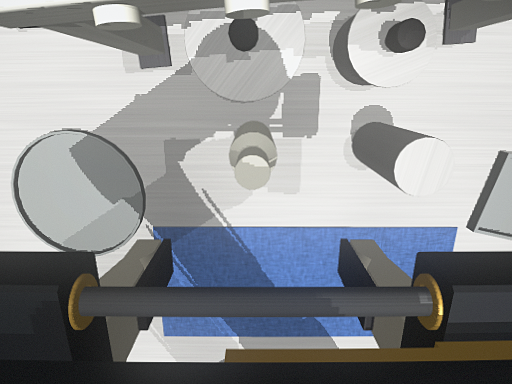

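The wrist picture shows the cap at about (252,170), the wide lid's knob at (243,34) and the dish at (80,190). The rail fills the top edge, with post feet near (155,66) and (462,42).

```bash
python3 - <<'E'
from h import *
f=cam("wrist");t=cam("top")
print("cap",atz(f,(252,170),.19),atz(f,(253,166),.175))
for uv in[(139,68),(171,66),(444,43),(475,42)]:print("post",uv,atz(f,uv,.006).round(3))
print("knob",atz(f,(243,34),.12),"lid",atz(f,(245,55),.086))
print("edge",[atz(f,uv,.245).round(3) for uv in((0,44),(511,0))])
im=cv2.undistort(t["pixels"],t["K"],t["d"]) 
cv2.imwrite("pics/t2.png",cv2.resize(t["pixels"][110:280,60:420],None,fx=2.2,fy=2.2,interpolation=2)[:,:,::-1])
for k,z in(("tray",.018),("dish",.014)):
  r=regions_of("top",k)[0];m=r["pixels"].astype(np.uint8)
  c=max(cv2.findContours(m,0,2)[0],key=cv2.contourArea)[:,0]
  w=np.array([atz(t,p,z)[:2] for p in c]);print(k,cv2.minAreaRect((w*1000).astype(np.float32)))
E
```

```text
cap [0.48326199 0.07917631 0.19      ] [0.48328081 0.07844208 0.175     ]
post (139, 68) [0.573 0.226 0.006]
post (171, 66) [0.576 0.185 0.006]
post (444, 43) [ 0.605 -0.162  0.006]
post (475, 42) [ 0.607 -0.202  0.006]
knob [0.59728087 0.08837819 0.12      ] lid [0.58186433 0.0875865  0.086     ]
edge [array([0.575, 0.233, 0.245]), array([ 0.6  , -0.074,  0.245])]
tray ((395.020263671875, -313.2278137207031), (127.09382629394531, 126.73273468017578), 77.96755981445312)
dish ((363.2461853027344, 291.7196960449219), (88.95466613769531, 158.87840270996094), 33.004310607910156)
```

View pics/t2.png

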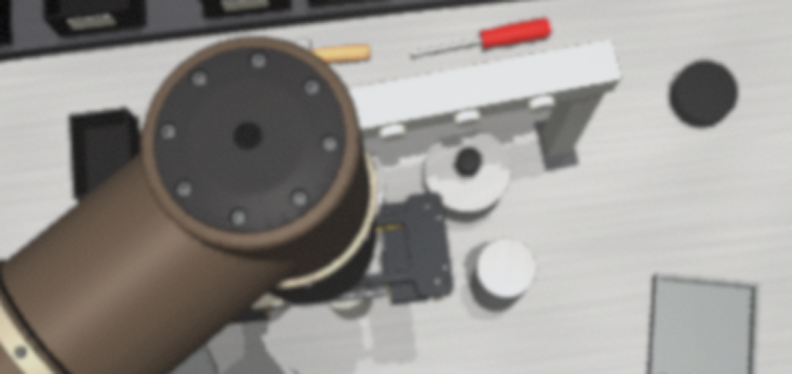

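Rail yaw is about 4.6° and the front of its bar is at about x=0.587 near the canister. The camera currently sits on the rail side of the hand, so I'll turn the hand half a turn to put it on the free side for both grasps.

```bash
python3 -m inch '1 0 0 0 0 0 -10; 1 0 0 0 0 0 -20; 1 0 0 0 0 0 -30; 1 0 0 0 0 0 -40; 1 0 0 0 0 0 -50; 1 0 0 0 0 0 -60; 1 0 0 0 0 0 -70; 1 0 0 0 0 0 -80; 1 0 0 0 0 0 -90; 1 0 0 0 0 0 -100; 1 0 0 0 0 0 -110; 1 0 0 0 0 0 -120'
python3 -m inch '1 0.5 0 0 0 0 -10; 1 1 0 0 0 0 -20; 1 1.8 0.2 0 0 0 -30; 1 1.8 0.2 0 0 0 -40; 1 1.8 0.2 0 0 0 -50; 1 1.8 0.2 -2 0 0 -57; 1 1.8 0.2 -5 0 0 -57;1 1.8 0.2 -7.5 0 0 -57;1 1.8 0.2 -7.5 0 0 -57' 20
python3 - <<'E'
from h import *
f=cam("wrist");save(f,"w2.png")
for k in("bottle_cap","bottle"):
  r=pinpoint("wrist",k)
  if r:print(k,r[0],atz(f,r[0]["location"],.175 if "cap" in k else 0))
s=telemetry.get_state();print(s["eef_pos"],s["ee_rot"],s["q"])
E
```

```text
t: 6.02
eef_pos: [0.4644, 0.0765, 0.3066]
ee_rot: [3.142, -0.0, 2.616]
force: [-0.0, -0.6, -0.7]
width: 0.0877
t: 7.15
eef_pos: [0.4814, 0.078, 0.2301]
ee_rot: [-3.138, 0.002, 1.621]
force: [-1.0, 0.0, 0.4]
width: 0.0874
bottle_cap {'location': [257.3, 215.5], 'p': 0.96} [0.48058513 0.07932507 0.175     ]
bottle {'location': [257.9, 161.1], 'p': 0.69} [0.4796718  0.08095468 0.        ]
[0.48309982 0.07871074 0.23279453] [ 3.14002191e+00 -3.10826282e-04  1.62112931e+00] [ 5.64574965e-01  4.37975369e-02 -3.76312661e-01  5.50166999e-04
 -1.14916570e+00 -2.08526333e+00]
```

View pics/w2.png

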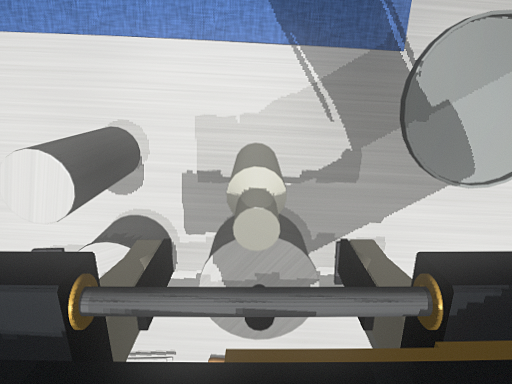

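The cap (257,228) sits on the jaws' centre line, and the wrist measurement agrees within 2 mm. I'll descend, grip and lift.

```bash
python3 -m inch '1 -0.1 0.05 -3 0 0 0; 1 -0.1 0.05 -6 0 0 0; 1 -0.1 0.05 -7.5 0 0 0; 1 -0.1 0.05 -7.5 0 0 0; 0 -0.1 0.05 -7.5 0 0 0;0 -0.1 0.05 -7.5 0 0 0;0 -0.1 0.05 -7.5 0 0 0;0 -0.1 0.05 -7.5 0 0 0;0 -0.1 0.05 -7.5 0 0 0;0 -0.1 0.05 -7.5 0 0 0' 25
```

```text
t: 8.55
eef_pos: [0.4821, 0.0792, 0.1578]
ee_rot: [3.14, -0.0, 1.621]
force: [-0.1, -0.8, 0.3]
width: 0.0332
```

```bash
python3 -m inch '0 0 0 0 0 0 0; 0 0 0 0 0 0 0; 0 0 0 3 0 0 0; 0 -1 -1 8 0 0 0; 0 -2 -2 13 0 0 0; 0 -4 -5 17 0 0 0; 0 -5 -10 18 0 0 0; 0 -6 -15 18 0 0 0; 0 -7 -20 18 0 0 0; 0 -8 -25 18 0 0 0; 0 -8.6 -30 18 0 0 0; 0 -8.6 -35 18 0 0 0'
python3 -m inch '0 0 -4 0 0 0 0; 0 0 -4.5 0 0 0 0; 0 0 -4.5 0 0 0 0; 0 0 -4.5 0 0 0 0'
python3 - <<'E'
from h import *
F={n:cam(n) for n in("wrist","side","top")}
P=np.hstack([cv2.resize(F[n]["pixels"],(400,300)) for n in("side","wrist")]);cv2.imwrite("pics/b.png",P[:,:,::-1])
for k in("tray","bottle","bottle_cap"):
  for n in F:
    r=pinpoint(n,k)
    if r:print(k,n,np.round(r[0]["location"]),r[0]["p"],atz(F[n],r[0]["location"],0.005).round(3) if k=="tray" else "")
s=telemetry.get_state();print(s["eef_pos"],s["ee_rot"],s["width"],s["force"])
E
```

```text
t: 10.05
eef_pos: [0.3952, -0.2722, 0.3376]
ee_rot: [3.14, -0.001, 1.621]
force: [1.0, 0.5, -2.0]
width: 0.0285
t: 10.55
eef_pos: [0.3953, -0.3163, 0.3375]
ee_rot: [3.14, -0.001, 1.622]
force: [-0.9, -0.5, -3.1]
width: 0.0284
tray wrist [255. 146.] 0.93 [ 0.395 -0.316  0.005]
tray side [268. 345.] 0.71 [ 0.39  -0.315  0.005]
tray top [272. 187.] 0.6 [ 0.613 -0.071  0.005]
bottle wrist [256. 174.] 0.84 
bottle side [270. 294.] 0.95 
bottle_cap wrist [254. 271.] 0.9 
bottle_cap side [275. 226.] 0.7 
bottle_cap top [206. 190.] 0.61 
[ 0.39526671 -0.31709099  0.33760178] [ 3.13969337e+00 -9.10310659e-04  1.62106752e+00] 0.028330278655304474 [ 0.39889345 -0.52136032 -2.68482404]
```

View pics/b.png

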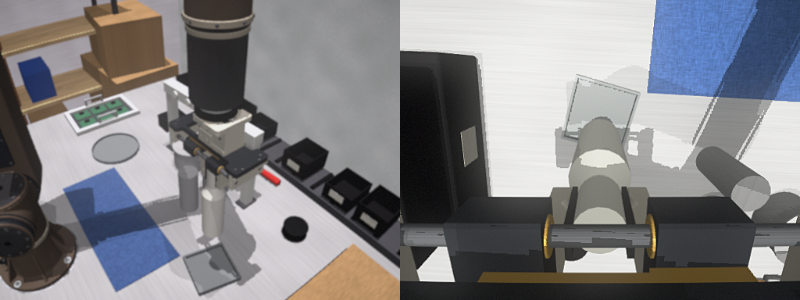

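The bottle hangs upright in the grip, over the tray. The wrist camera puts the tray centre at (0.395,-0.316), matching the TCP. I'll lower it.

```bash
python3 -m inch '0 0 0.1 -5 0 0 0; 0 0 0.1 -10 0 0 0; 0 0 0.1 -14 0 0 0; 0 0 0.1 -16 0 0 0; 0 0 0.1 -16.8 0 0 0;0 0 0.1 -17.2 0 0 0; 0 0 0.1 -17.2 0 0 0'
python3 -m inch '0 0 0 -0.15 0 0 0; 0 0 0 -0.15 0 0 0'
```

```text
t: 12.02
eef_pos: [0.3957, -0.3163, 0.1662]
ee_rot: [3.139, -0.0, 1.621]
force: [-0.0, -0.4, -2.5]
width: 0.0285
t: 12.28
eef_pos: [0.3959, -0.3164, 0.1652]
ee_rot: [3.138, -0.0, 1.621]
force: [-0.5, 0.0, -2.5]
width: 0.0286
```

```bash
python3 -m inch '0 0 0 -0.15 0 0 0; 0 0 0 -0.25 0 0 0; 0 0 0 -0.25 0 0 0'
```

```text
t: 12.65
eef_pos: [0.396, -0.3164, 0.1628]
ee_rot: [3.138, 0.0, 1.621]
force: [0.3, -0.2, -1.8]
width: 0.0286
```

```bash
python3 -m inch '0 0 0 -0.1 0 0 0; 0.3 0 0 -0.1 0 0 0; 1 0 0 -0.1 0 0 0; 1 0 0 -0.1 0 0 0; 1 0 0 -0.1 0 0 0; 1 0 0 3 0 0 0;1 0 0 7 0 0 0; 1 0 0 12 0 0 0; 1 0 2 15 0 0 0; 1 0 2 15 0 0 0'
python3 - <<'E'
from h import *
F={n:cam(n) for n in("wrist","side")}
save(F["wrist"],"c.png")
for k in("tray","bottle","bottle_cap"):
    o={n:pinpoint(n,k) for n in F};o={n:v[0]["location"] for n,v in o.items() if v}
    print(k,o,tri([(F[n],v) for n,v in o.items()]) if len(o)>1 else "")
E
```

```text
t: 13.9
eef_pos: [0.397, -0.2963, 0.3155]
ee_rot: [3.133, 0.002, 1.622]
force: [0.5, -0.3, -1.1]
width: 0.0874
tray {'wrist': [241.0, 145.8], 'side': [270.3, 344.4]} (array([ 0.39542501, -0.31664026,  0.00399731]), np.float64(1.3621147727432965e-05))
bottle {'wrist': [237.7, 147.0], 'side': [270.3, 343.0]} (array([ 0.39391039, -0.32022452,  0.01669576]), np.float64(0.0012080873327081235))
bottle_cap {'wrist': [234.6, 178.3], 'side': [270.3, 296.3]} (array([ 0.39482972, -0.31522635,  0.17169115]), np.float64(0.0014755430236126881))
```

View pics/c.png

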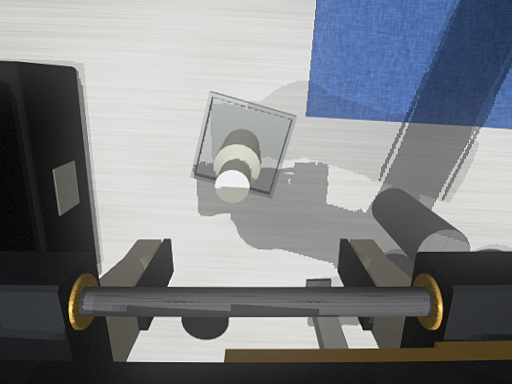

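The bottle stands upright in the tray: cap triangulated at (0.395,-0.315,0.172) and tray centre at (0.395,-0.317). Now I'll go to a leaned viewing pose in front of the wide canister.

```bash
python3 -m inch '1 1 6 0 0 0 0; 1 2 12 0 0 0 0; 1 3 18 0 0 0 0; 1 4 24 0 0 0 0; 1 5 30 0 0.5 -10 0; 1 6 35 0 1 -20 0; 1 7.5 38.4 -1 1.5 -30 0; 1 8.4 38.4 -3 2 -40 0; 1 8.4 38.4 -5.5 2 -40 0; 1 8.4 38.4 -5.5 2 -40 0; 1 8.4 38.4 -5.5 2 -40 0'
python3 - <<'E'
from h import *
F={n:cam(n) for n in("wrist","side","top")}
save(F["wrist"],"d.png")
for k in("wide_knob","wide_lid","wide","slim","dish","slim_lid"):
    o={}
    for n in F:
        r=pinpoint(n,k)
        if r:o[n]=r[0]["location"];print(k,n,np.round(o[n]),round(r[0]["p"],2))
    L=list(o)
    for i in range(len(L)):
        for j in range(i):
            X,e=tri([(F[L[i]],o[L[i]]),(F[L[j]],o[L[j]])]);print("   ",L[i],L[j],X.round(4),round(e,4))
s=telemetry.get_state();print(s["eef_pos"],s["ee_rot"],s["q"],(-F["wrist"]["R"].T@F["wrist"]["t"]).round(3))
E
```

```text
t: 15.68
eef_pos: [0.4934, 0.1042, 0.2925]
ee_rot: [2.486, 0.005, 1.599]
force: [-0.3, -0.3, -0.5]
width: 0.0878
wide_knob wrist [235. 149.] 0.59
wide_knob side [242. 173.] 0.82
wide_knob top [208. 189.] 0.87
    side wrist [0.5972 0.0854 0.1257] 0.0025
    top wrist [0.6007 0.0847 0.1192] 0.0001
    top side [0.5981 0.0843 0.1289] 0.0002
wide_lid wrist [239. 122.] 0.79
wide_lid side [243. 183.] 0.94
wide_lid top [206. 194.] 0.74
    side wrist [0.598  0.0882 0.0874] 0.0039
    top wrist [0.597  0.0903 0.0836] 0.0028
    top side [0.5992 0.0916 0.088 ] 0.003
wide wrist [240.  79.] 0.65
wide side [242. 207.] 0.85
    side wrist [0.5948 0.0864 0.0059] 0.0002
slim wrist [122.  74.] 0.64
slim side [276. 241.] 0.62
slim top [270. 195.] 0.43
    side wrist [ 0.6018 -0.0675 -0.0096] 0.0012
    top wrist [ 0.5949 -0.064   0.0008] 0.0012
    top side [ 0.5988 -0.0667 -0.0107] 0.0022
dish side [148. 187.] 0.61
dish top [285. 242.] 0.63
    top side [ 0.3656 -0.045   0.3005] 0.07
slim_lid wrist [101. 118.] 0.71
slim_lid side [220. 158.] 0.24
slim_lid top [275. 188.] 0.87
    side wrist [0.4787 0.019  0.2405] 0.0226
    top wrist [ 0.5937 -0.0703  0.0821] 0.0032
    top side [ 0.503  -0.0415  0.3026] 0.0382
[0.49381275 0.10519766 0.29344709] [2.48402234 0.00475299 1.60130441] [ 0.80469716 -0.34118851 -1.0160834   0.89243569 -0.58508481 -3.02992278] [0.331 0.1   0.366]
```

View pics/d.png

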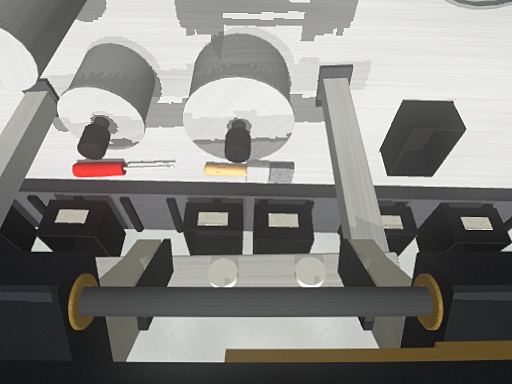

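The picture shows the wide knob at (237,140) with a free path to it under the bar, so the bystanders are clear. Triangulated, the knob is at (0.599,0.085,0.121), which fits the text. Joint 6 is at its limit and joint 3 is nearly at its own, so I'll yaw the hand +13° and move forward and down.

```bash
python3 -m inch '1 0 -1 -2 0 0 7; 1 0 -2.9 -5 0 0 13; 1 1.5 -2.9 -8 0 0 13; 1 4 -2.9 -10 0 0 13; 1 5.5 -2.9 -11.6 0 0 13; 1 5.5 -2.9 -11.6 0 0 13;1 5.5 -2.9 -11.6 0 0 13'
cat > g.py <<'E'
from h import *
from scipy.spatial.transform import Rotation as Ro
s=telemetry.get_state();R=Ro.from_euler("xyz",s["ee_rot"]).as_matrix()
f=cam("wrist");r=pinpoint("wrist","wide_knob");tz=R[:,2]
print("tcp",s["eef_pos"].round(4),"tz",tz.round(3),"tx",R[:,0].round(3),"q",s["q"].round(2),"F",s["force"].round(1))
P=np.array([.599,.0855,.121])
if r:
  P2=atz(f,r[0]["location"],.12);print("knob wrist z=.12",P2.round(4),r[0])
print("shift cm to grasp",((P+.019*tz-s["eef_pos"])*100).round(2),"grasp pt in tool",(R.T@(P-s["eef_pos"])).round(4))
E
python3 g.py
```

```text
t: 17.6
eef_pos: [0.5578, 0.064, 0.205]
ee_rot: [2.529, -0.023, 1.848]
force: [-0.0, -0.2, -0.6]
width: 0.0876
tcp [0.5578 0.064  0.205 ] tz [ 0.548  0.175 -0.818] tx [-0.274  0.962  0.023] q [ 0.4  -0.11 -1.02  0.75 -0.08 -2.44] F [-0.  -0.2 -0.6]
knob wrist z=.12 [0.5978 0.0853 0.12  ] {'location': [265.2, 183.1], 'p': 0.71}
shift cm to grasp [ 5.16  2.48 -9.95] grasp pt in tool [ 0.0075 -0.0112  0.095 ]
```

Joints 3 and 5 are at their limits here. I'll fit a kinematic model from the recorded poses to choose a lean and yaw that can be reached.

```bash
cat > kin.py <<'E'
import numpy as np
from scipy.optimize import least_squares
from scipy.spatial.transform import Rotation as Ro
from station import telemetry
s=telemetry.get_state()
D=[([1.39104844,.358579231,.0118800054,0,-1.22410095,-.288066116],[.30440655,.60242556,.22656578],[-3.14159,0,-2.0386107]),
([.582918757,-.031952796,-.283700905,0,-1.31900505,.991298657],[.46438562,.07645608,.30656888],[-3.14156,0,-1.567377]),
([.564574965,.0437975,-.376312661,.00055,-1.1491657,-2.08526333],[.48309982,.07871074,.23279453],[3.14002191,-.0003108,1.62112931]),
([.80469716,-.34118851,-1.0160834,.89243569,-.58508481,-3.02992278],[.49381275,.10519766,.29344709],[2.48402234,.00475299,1.60130441]),
([float(v) for v in np.load("q5.npy")] if 0 else list(s["q"]),list(s["eef_pos"]),list(s["ee_rot"]))]
r=lambda a,x:Ro.from_euler(a,x).as_matrix()
def fk(q,p):
    a,ls,h,l1,l2,e,w,L=p
    R=r("z",q[0]);X=R@[a,ls,h]; R=R@r("y",q[1]);X=X+R@[0,0,l1]; R=R@r("y",-q[2]);X=X+R@[l2,0,e]
    R=R@r("x",S4*q[3]);X=X+R@[0,w,0]; R=R@r("y",-q[4]);
    # at q5=-pi/2 the tool axis (+x of this frame) points down
    X=X+R@[L,0,0]; T=R@np.array([[0,0,1],[0,1,0],[-1,0,0]])@r("z",S6*q[5])
    return X,T@RT
# tool z = frame x
RT=np.eye(3)
if __name__=="__main__" or True:
    best=None
    for S4 in(1,-1):
      for S6 in(1,-1):
        for x in(0,90,180,270):
          RT=r("z",np.radians(x));c=sum(np.abs(fk(q,np.zeros(8))[1]-r("xyz",o)).sum() for q,_,o in D)
          if best is None or c<best[0]:best=(c,S4,S6,x)
    S4,S6,x=best[1:];RT=r("z",np.radians(x))
    fit=least_squares(lambda p:np.concatenate([fk(q,p)[0]-X for q,X,_ in D]+[1e-4*(p-p0)]),p0:=np.array([0,-.1,.4,.4,.4,0,-.1,.3]))
    P=fit.x
def ik(X,R,seed):
    lo=np.array([-3.07,-1.43,-1.02,-3.03,-3.05,-3.03])+.02;hi=np.array([3.07,2.12,1.25,1.67,0,3.03])-.02
    g=lambda q:np.concatenate([(fk(q,P)[0]-X)*5,Ro.from_matrix(fk(q,P)[1].T@R).as_rotvec()])
    z=least_squares(g,np.clip(seed,lo+1e-3,hi-1e-3),bounds=(lo,hi));return z.x,np.abs(z.fun).max()
def pose(theta,az,flip=0):
    t,a=np.radians([theta,az]);tz=np.array([np.sin(t)*np.cos(a),np.sin(t)*np.sin(a),-np.cos(t)])
    tx=np.array([-np.sin(a),np.cos(a),0])*(-1 if flip else 1);return np.column_stack([tx,np.cross(tz,tx),tz])
E
cat > k2.py <<'E'
from kin import *
print("orient err",best,"P",P.round(4),"res",np.abs(fit.fun[:15]).max())
K=np.array([.599,.0855,.121])
print(s["q"].round(3))
for th in(30,35,40):
  for az in(0,10,20,30):
    for d in(0,.1):
      R=pose(th,az);X=K+(.019-d)*R[:,2];b=min((ik(X,R,sd) for sd in([.4,.2,-.6,.7,-.5,-2.4],[.6,.3,-.5,-.2,-.5,-2.],[.5,.3,-.5,1,-1,-3],[.5,.3,-.5,-1,-1,-1])),key=lambda v:v[1])
      print(th,az,d,b[0].round(2),round(b[1],4))
E
python3 k2.py
```

```text
orient err (np.float64(7.018425503680261e-05), -1, -1, 0) P [ 0.     -0.      0.1988  0.6016  0.4636 -0.     -0.1918  0.378 ] res 1.5531758415787689e-06
[ 0.405 -0.116 -1.016  0.752 -0.08  -2.438]
30 0 0 [ 0.35  0.15 -0.95  1.13 -0.14 -3.01] 0.1029
30 0 0.1 [ 0.51 -0.06 -1.    0.98 -0.3  -2.98] 0.0037
30 10 0 [ 0.33  0.15 -0.96  1.   -0.04 -2.71] 0.0812
30 10 0.1 [ 0.5  -0.07 -0.97  0.76 -0.24 -2.6 ] 0.0
30 20 0 [ 0.44  0.16 -0.87  0.43 -0.04 -2.08] 0.0289
30 20 0.1 [ 0.52 -0.06 -0.82  0.29 -0.3  -1.99] 0.0
30 30 0 [ 0.43  0.18 -0.63 -0.19 -0.25 -1.3 ] 0.0
30 30 0.1 [ 0.42 -0.03 -0.63 -0.12 -0.45 -1.38] 0.0
35 0 0 [ 0.33  0.15 -0.96  1.15 -0.12 -3.01] 0.1793
35 0 0.1 [ 0.52 -0.07 -1.    0.96 -0.3  -2.97] 0.0905
35 10 0 [ 0.44  0.16 -0.83  0.27 -0.03 -2.07] 0.1318
35 10 0.1 [ 0.47 -0.09 -1.    0.79 -0.17 -2.6 ] 0.0639
35 20 0 [ 0.46  0.17 -0.78  0.01 -0.02 -1.67] 0.0617
35 20 0.1 [ 0.43 -0.09 -1.    0.62 -0.07 -2.26] 0.0088
35 30 0 [ 0.39  0.17 -0.61 -0.38 -0.2  -1.09] 0.0
35 30 0.1 [ 0.4  -0.05 -0.67 -0.21 -0.35 -1.28] 0.0
40 0 0 [-0.15  0.17 -0.71 -2.72 -0.05  1.26] 0.0841
40 0 0.1 [ 0.53 -0.08 -1.    0.94 -0.31 -2.96] 0.1776
40 10 0 [ 0.33  0.17 -0.59 -0.86 -0.02 -0.82] 0.1247
40 10 0.1 [ 0.46 -0.1  -1.    0.66 -0.12 -2.46] 0.1232
40 20 0 [ 0.42  0.17 -0.67 -0.46 -0.02 -1.16] 0.0541
40 20 0.1 [ 0.45 -0.09 -0.98  0.36 -0.02 -2.01] 0.0568
40 30 0 [ 0.3   0.17 -0.54 -0.69 -0.22 -0.72] 0.0
40 30 0.1 [ 0.35 -0.06 -0.67 -0.39 -0.29 -1.06] 0.0
```

```bash
cat > clr.py <<'E'
from kin import *
K=np.array([.599,.0855,.121]);M=np.array([.614,.085]);n=np.array([-np.cos(np.radians(4.6)),-np.sin(np.radians(4.6))])
g=np.array([(x,y,z) for x in np.linspace(-.0965,.0965,21) for y in np.linspace(-.039,.039,9) for z in np.linspace(-.066,-.25,60)])
def clear(X,R):
    W=X+g@R.T;m=(W[:,2]>.24)&(W[:,2]<.29);f=(W[m,:2]-M)@n;return (f.min()-.028)*1000 if m.any() else 999
if __name__=="__main__":
  seeds=([.4,.17,-.6,-.4,-.2,-1.1],[.4,.2,-.6,.7,-.5,-2.4],[.3,.17,-.5,-.7,-.2,-.7])
  for th in(35,38,40,42,45):
    for az in(22,25,28,31,35):
      R=pose(th,az);o=[]
      for off in([0,0,0],list(-.1*R[:,2]),[0,0,.035],[-.05,0,.06]):
        X=K+.019*R[:,2]+off;b=min((ik(X,R,sd) for sd in seeds),key=lambda v:v[1]);o.append(f"{clear(X,R):.0f}mm e{b[1]:.3f} q5{b[0][4]:.2f}")
      print(th,az,o)
E
python3 clr.py
```

```text
35 22 ['-7mm e0.043 q5-0.02', '8mm e0.000 q5-0.08', '-30mm e0.031 q5-0.02', '3mm e0.024 q5-0.02']
35 25 ['-13mm e0.015 q5-0.02', '2mm e0.000 q5-0.20', '-35mm e0.006 q5-0.02', '-2mm e0.009 q5-0.02']
35 28 ['-18mm e0.000 q5-0.13', '-3mm e0.000 q5-0.29', '-40mm e0.000 q5-0.18', '-6mm e0.000 q5-0.14']
35 31 ['-24mm e0.000 q5-0.23', '-9mm e0.000 q5-0.37', '-44mm e0.000 q5-0.27', '-11mm e0.000 q5-0.25']
35 35 ['-31mm e0.000 q5-0.33', '-17mm e0.000 q5-0.47', '-51mm e0.000 q5-0.37', '-16mm e0.000 q5-0.36']
38 22 ['0mm e0.043 q5-0.02', '15mm e0.023 q5-0.02', '-25mm e0.046 q5-0.02', '6mm e0.053 q5-0.02']
38 25 ['-5mm e0.013 q5-0.02', '9mm e0.000 q5-0.03', '-30mm e0.016 q5-0.02', '1mm e0.031 q5-0.02']
38 28 ['-11mm e0.000 q5-0.13', '3mm e0.000 q5-0.23', '-35mm e0.000 q5-0.14', '-3mm e0.004 q5-0.02']
38 31 ['-16mm e0.000 q5-0.23', '-2mm e0.000 q5-0.34', '-40mm e0.000 q5-0.25', '-8mm e0.000 q5-0.20']
38 35 ['-24mm e0.000 q5-0.34', '-10mm e0.000 q5-0.45', '-47mm e0.000 q5-0.36', '-14mm e0.000 q5-0.34']
40 22 ['6mm e0.035 q5-0.02', '20mm e0.041 q5-0.02', '-22mm e0.048 q5-0.02', '8mm e0.069 q5-0.02'
[... 692 characters left out ...]
02']
42 31 ['-5mm e0.000 q5-0.28', '6mm e0.000 q5-0.33', '-35mm e0.000 q5-0.27', '-4mm e0.000 q5-0.20']
42 35 ['-13mm e0.000 q5-0.37', '-2mm e0.000 q5-0.46', '-42mm e0.000 q5-0.38', '-10mm e0.000 q5-0.35']
45 22 ['20mm e0.000 q5-0.02', '31mm e0.051 q5-0.02', '-13mm e0.026 q5-0.02', '13mm e0.062 q5-0.02']
45 25 ['14mm e0.000 q5-0.16', '25mm e0.015 q5-0.02', '-19mm e0.000 q5-0.05', '8mm e0.033 q5-0.02']
45 28 ['8mm e0.000 q5-0.25', '19mm e0.000 q5-0.23', '-24mm e0.000 q5-0.21', '4mm e0.002 q5-0.02']
45 31 ['2mm e0.000 q5-0.33', '12mm e0.000 q5-0.37', '-29mm e0.000 q5-0.31', '-1mm e0.000 q5-0.24']
45 35 ['-6mm e0.000 q5-0.42', '4mm e0.000 q5-0.50', '-36mm e0.000 q5-0.41', '-7mm e0.000 q5-0.38']
```

```bash
cat > k3.py <<'E'
from clr import *
rng=np.random.default_rng(0)
sd=[[rng.uniform(-.5,.9),rng.uniform(-.2,.4),rng.uniform(-1,0),rng.uniform(-3,1.6),rng.uniform(-1,0),rng.uniform(-3,3)] for _ in range(25)]
for fl in(0,1):
 for th in(35,40,45):
  for az in(-10,5,15):
    R=pose(th,az,fl);X=K+.019*R[:,2]
    S=sorted((v for v in (ik(X,R,q) for q in sd)),key=lambda v:v[1])[:1]
    b=S[0]; 
    if b[1]>2e-3: print(fl,th,az,"no",round(b[1],3));continue
    o=[]
    for off in(list(-.1*R[:,2]),[0,0,.035],[-.08,0,.06]):
      c=ik(X+off,R,b[0]);o.append((c[0].round(2).tolist(),round(c[1],3),round(clear(X+off,R))))
    print(fl,th,az,b[0].round(2),round(clear(X,R)),o)
E
python3 k3.py
```

```text
0 35 -10 no 0.042
0 35 5 no 0.149
0 35 15 no 0.104
0 40 -10 no 0.005
0 40 5 no 0.118
0 40 15 no 0.1
0 45 -10 no 0.016
0 45 5 no 0.069
0 45 15 no 0.045
1 35 -10 no 0.042
1 35 5 no 0.149
1 35 15 no 0.104
1 40 -10 no 0.005
1 40 5 no 0.118
1 40 15 no 0.1
1 45 -10 no 0.016
1 45 5 no 0.069
1 45 15 no 0.045
```

The model fits to microns. A lean of 45° with azimuth about 26° is reachable and clears the rail. I'll work out the waypoints.

```bash
cat > wp.py <<'E'
from clr import *
from scipy.spatial.transform import Slerp
K=np.array([.599,.0855,.119])
def show(T,q0=s["q"],X0=s["eef_pos"],R0=r("xyz",s["ee_rot"])):
    q=q0
    for nm,X,R in T:
        rv=Ro.from_matrix(R@R0.T).as_rotvec(degrees=True);sl=Slerp([0,1],Ro.from_matrix([R0,R]))
        E=0;C=999;qp=q
        for u in np.linspace(0,1,9)[1:]:
            q,e=ik(X0+u*(X-X0),sl(u).as_matrix(),q);E=max(E,e);C=min(C,clear(X0+u*(X-X0),sl(u).as_matrix()))
        print(nm,"shift",((X-X0)*100).round(2),"turn",rv.round(1),"q",q.round(2),"dq",np.abs(q-qp).max().round(2),"e",round(E,4),"clr",round(C))
        X0,R0=X,R
if __name__=="__main__":
    Rp=pose(45,29);Rg=pose(46,26);Rr=pose(46,32)
    G=K+.019*Rg[:,2]
    show([("pre",K-.09*Rp[:,2],Rp),("grasp",G,Rg),("lift",G+[0,0,.012],Rg),("retr",G+[-.07,-.005,.014],Rr),("up",G+[-.12,-.0,.07],Rr)])
    print("dish");dk=np.array([.403,.331,.055])
    for th in(46,):
        for az in(20,30,45,60,75,90,110,130,160,190,-40,-80):
            R=pose(th,az);b=min((ik(dk+.019*R[:,2],R,sd) for sd in([.9,.2,-.6,.7,-.5,-2.4],[.9,.2,-.6,-.7,-.5,-1],[.9,0,-.6,-1.5,-.8,0],[.9,0,-.6,1.5,-.8,0])),key=lambda v:v[1]);print(az,b[0].round(2),round(b[1],3))
E
python3 wp.py
```

```text
pre shift [-1.45 -0.98 -2.31] turn [ 2.6 -9.6 12.9] q [ 0.26 -0.08 -0.65 -0.65 -0.29 -0.76] dq 1.68 e 0.0151 clr 17
grasp shift [ 6.79  3.68 -7.68] turn [ 0.5 -0.9 -3. ] q [ 0.17  0.17 -0.51 -1.08 -0.23 -0.3 ] dq 0.46 e 0.0 clr 10
lift shift [0.  0.  1.2] turn [0. 0. 0.] q [ 0.21  0.15 -0.52 -0.99 -0.21 -0.42] dq 0.12 e 0.0 clr 6
retr shift [-7.  -0.5  0.2] turn [-0.  0.  6.] q [ 0.1   0.06 -0.59 -1.1  -0.37 -0.16] dq 0.26 e 0.0 clr 13
up shift [-5.   0.5  5.6] turn [0. 0. 0.] q [ 0.52 -0.19 -0.88 -0.39 -0.08 -1.15] dq 0.99 e 0.0041 clr 59
dish
20 [ 0.44  0.17 -0.72 -2.22 -0.02  0.59] 0.104
30 [ 0.54  0.17 -0.67 -1.94 -0.02  0.37] 0.068
45 [ 0.33  0.22 -0.73 -1.94 -0.35  0.72] 0.0
60 [ 0.39  0.24 -0.63 -1.55 -0.46  0.47] 0.0
75 [ 0.37  0.29 -0.55 -1.33 -0.64  0.46] 0.0
90 [ 0.37  0.36 -0.45 -1.16 -0.82  0.5 ] 0.0
110 [ 0.39  0.45 -0.31 -0.98 -1.04  0.58] 0.0
130 [ 0.45  0.54 -0.17 -0.83 -1.24  0.68] 0.0
160 [ 0.59  0.66  0.01 -0.62 -1.49  0.87] 0.0
190 [ 0.75  0.75  0.11 -0.41 -1.64  1.11] 0.0
-40 [ 1.4   0.49 -0.88  0.9  -0.92  1.79] 0.0
-80 [ 1.29  0.67 -0.37  0.34 -1.3   1.81] 0.0
```

```bash
python3 -m inch '1 -1.5 -1 0 0 0 6; 1 -1.5 -1 0 0 0 13; 1 -1.5 -1 -1 1.3 -5 13; 1 -1.5 -1 -2.3 2.6 -9.6 13; 1 -1.5 -1 -2.3 2.6 -9.6 13; 1 -1.5 -1 -2.3 2.6 -9.6 13; 1 -1.5 -1 -2.3 2.6 -9.6 13; 1 -1.5 -1 -2.3 2.6 -9.6 13'
python3 g.py; sed -i 's/^D=\[/D=[/; s/list(s\["q"\]),list(s\["eef_pos"\]),list(s\["ee_rot"\])/[.405,-.116,-1.016,.752,-.08,-2.438],[.5578,.064,.205],[2.529,-.023,1.848]/' kin.py; sed -i '/^(\[float/d; s/1.60130441\]),$/1.60130441])]/' kin.py; sed -i 's/fit.fun\[:15\]/fit.fun[:12]/' k2.py; python3 -c "
from kin import *
print(P.round(4),best)"; python3 wp.py | head -5
```

```text
t: 18.7
eef_pos: [0.543, 0.0541, 0.1835]
ee_rot: [2.356, -0.0, 2.078]
force: [-0.1, -0.3, 0.1]
width: 0.0878
tcp [0.543  0.0541 0.1835] tz [ 0.618  0.344 -0.707] tx [-0.486  0.874  0.   ] q [ 0.26 -0.08 -0.65 -0.66 -0.29 -0.76] F [-0.1 -0.3  0.1]
knob wrist z=.12 [0.5982 0.0859 0.12  ] {'location': [256.7, 201.1], 'p': 0.72}
shift cm to grasp [ 6.77  3.79 -7.59] grasp pt in tool [0.0002 0.0012 0.0895]
[ 0.     -0.      0.1988  0.6016  0.4636  0.     -0.1918  0.378 ] (np.float64(7.018425503493258e-05), -1, -1, 0)
pre shift [ 0.06  0.03 -0.04] turn [-0.  -0.  -0.1] q [ 0.26 -0.08 -0.65 -0.65 -0.29 -0.76] dq 0.01 e 0.0 clr 22
grasp shift [ 6.79  3.68 -7.68] turn [ 0.5 -0.9 -3. ] q [ 0.17  0.17 -0.51 -1.08 -0.23 -0.3 ] dq 0.46 e 0.0 clr 10
lift shift [0.  0.  1.2] turn [0. 0. 0.] q [ 0.21  0.15 -0.52 -0.99 -0.21 -0.42] dq 0.12 e 0.0 clr 6
retr shift [-7.  -0.5  0.2] turn [-0.  0.  6.] q [ 0.1   0.06 -0.59 -1.1  -0.37 -0.16] dq 0.26 e 0.0 clr 13
up shift [-5.   0.5  5.6] turn [0. 0. 0.] q [ 0.52 -0.19 -0.88 -0.39 -0.08 -1.15] dq 0.99 e 0.0041 clr 59
```

The pregrasp pose is reached and the knob is on the jaws' centre line within about 1 mm. I'll approach along the tool axis.

```bash
python3 -m inch '1 2.3 1.2 -2.6 0.2 -0.3 -1; 1 4.5 2.4 -5.1 0.4 -0.6 -2; 1 5.7 3.1 -6.4 0.5 -0.9 -3; 1 6.7 3.7 -7.6 0.5 -0.9 -3; 1 6.7 3.7 -7.6 0.5 -0.9 -3; 1 6.7 3.7 -7.6 0.5 -0.9 -3'
python3 - <<'E'
from h import *
F={n:cam(n) for n in("wrist","side")}
cv2.imwrite("pics/e.png",np.hstack([cv2.resize(F["side"]["pixels"][80:280,130:390],(400,300),interpolation=2),cv2.resize(F["wrist"]["pixels"],(400,300))])[:,:,::-1])
E
python3 g.py
```

```text
t: 19.55
eef_pos: [0.6092, 0.091, 0.1072]
ee_rot: [2.339, -0.0, 2.027]
force: [0.2, 0.2, 0.0]
width: 0.0877
tcp [0.6094 0.0912 0.1078] tz [ 0.646  0.317 -0.694] tx [-0.44   0.898  0.   ] q [ 0.17  0.17 -0.51 -1.08 -0.23 -0.3 ] F [ 0.4  0.3 -0.2]
knob wrist z=.12 [0.5963 0.0856 0.12  ] {'location': [257.4, 273.5], 'p': 0.65}
shift cm to grasp [0.19 0.03 0.  ] grasp pt in tool [-0.0006  0.0013 -0.0177]
```

View pics/e.png

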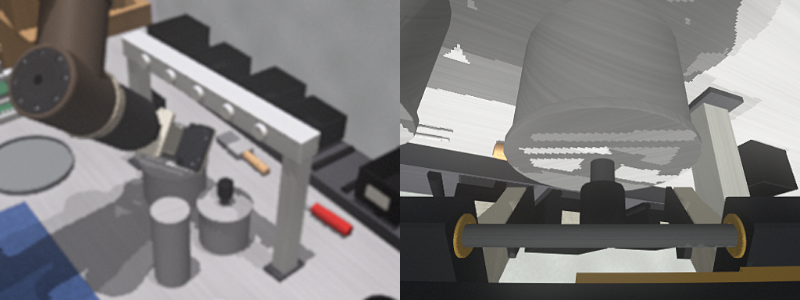

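The knob (600,205 in the right half) is centred between the fingers, the hand is clear of the bar, and no force shows. I'll close on it.

```bash
python3 -m inch '0.3 0 0 0 0 0 0; 0 0 0 0 0 0 0; 0 0 0 0 0 0 0; 0 0 0 0 0 0 0; 0 0 0 0 0 0 0; 0 0 0 0 0 0 0;0 0 0 0 0 0 0;0 0 0 0 0 0 0' 40
python3 -m inch '0 0 0 0.5 0 0 0; 0 0 0 0.9 0 0 0; 0 0 0 1.3 0 0 0; 0 0 0 1.3 0 0 0'
```

```text
t: 20.75
eef_pos: [0.6094, 0.0915, 0.1078]
ee_rot: [2.338, -0.0, 2.027]
force: [0.1, 1.2, 0.5]
width: 0.0272
t: 21.25
eef_pos: [0.6091, 0.0917, 0.1207]
ee_rot: [2.338, -0.0, 2.028]
force: [0.7, -0.8, -2.0]
width: 0.0271
```

```bash
python3 -m inch '0 -1.5 -0.1 0.1 0 0 1; 0 -3.5 -0.2 0.1 0 0 3; 0 -5.5 -0.4 0.1 0 0 5; 0 -7 -0.5 0.2 0 0 7; 0 -8.5 -0.5 1.2 0 0 10; 0 -9.5 -0.5 2.5 0 0 13; 0 -10 -0.5 3.5 0 0 16; 0 -10 -0.5 3.5 0 0 16'
python3 - <<'E'
from h import *
F={n:cam(n) for n in("wrist","side","top")}
cv2.imwrite("pics/f.png",np.hstack([cv2.resize(F["side"]["pixels"],(400,300)),cv2.resize(F["wrist"]["pixels"],(400,300))])[:,:,::-1])
for k in("wide_knob","wide_lid","dish","wide"):
    o={n:pinpoint(n,k) for n in F};o={n:v[0]["location"] for n,v in o.items() if v}
    print(k,{n:np.round(v) for n,v in o.items()},tri([(F[n],v) for n,v in o.items()]) if len(o)>1 else "", atz(F["top"],o["top"],.004) if "top" in o else "")
from wp import *
print(s["eef_pos"],s["width"])
Rc=r("xyz",s["ee_rot"]);th=np.degrees(np.arccos(-Rc[2,2]));az=np.degrees(np.arctan2(Rc[1,2],Rc[0,2]));print(th,az)
G=s["eef_pos"]-.019*Rc[:,2]
dk=np.array([.403,.331,.110])
show([("over",dk+.019*pose(th,75)[:,2],pose(th,75)),("down",dk-[0,0,.06]+.019*pose(th,75)[:,2],pose(th,75))])
E
```

```text
t: 22.25
eef_pos: [0.5096, 0.0861, 0.1562]
ee_rot: [2.337, 0.001, 2.306]
force: [1.4, 0.4, -2.8]
width: 0.0268
wide_knob {'wrist': array([254., 274.]), 'side': array([213., 174.]), 'top': array([215., 225.])} (array([0.50394444, 0.07698686, 0.16849659]), np.float64(0.0022934166443332243)) [0.53268239 0.08451323 0.004     ]
wide_lid {'wrist': array([256., 199.]), 'side': array([212., 186.]), 'top': array([216., 231.])} (array([0.4969392 , 0.07580838, 0.13280968]), np.float64(0.0021350458127981932)) [0.51676435 0.08261446 0.004     ]
dish {'side': array([147., 191.]), 'top': array([122., 288.])} (array([ 0.40155455,  0.33276935, -0.00054505]), np.float64(0.000562824466843644)) [0.40183416 0.331382   0.004     ]
wide {'wrist': array([187., 108.]), 'side': array([245., 209.]), 'top': array([212., 199.])} (array([ 0.60385308,  0.08565827, -0.00349697]), np.float64(0.0007655797516801332)) [0.60166463 0.08510114 0.004     ]
[0.50906359 0.08667269 0.15562917] 0.027106148348734267
46.044736674923264 42.19274919364964
over shift [-10.25  25.75  -5.88] turn [-0.  -0.  32.8] q [ 0.45  0.16 -0.54 -1.17 -0.63  0.19] dq 0.43 e 0.0 clr 53
down shift [ 0.  0. -6.] turn [0. 0. 0.] q [ 0.36  0.31 -0.55 -1.34 -0.64  0.49] dq 0.29 e 0.0 clr 101
```

View pics/f.png

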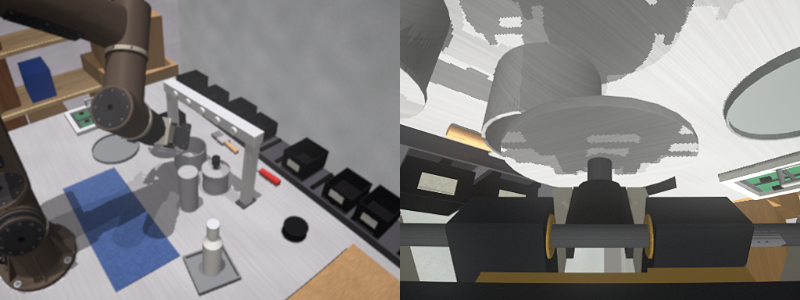

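The lid hangs level in the grip, and the canister is open and in its place. The dish is at (0.402,0.332) by both views. I'll carry the lid over.

```bash
python3 -m inch '0 -1 2.5 0 0 0 3; 0 -2.5 6.5 0 0 0 8; 0 -4.2 10.5 0 0 0 13; 0 -5.8 14.5 0 0 0 18; 0 -7.4 18.5 0 0 0 23; 0 -9 22.5 0 0 0 28; 0 -10 25 -1 0 0 32; 0 -10.3 25.9 -2.5 0 0 33; 0 -10.3 25.9 -2.5 0 0 33; 0 -10.3 25.9 -2.5 0 0 33'
python3 - <<'E'
from h import *
F={n:cam(n) for n in("wrist","side","top")}
cv2.imwrite("pics/g.png",np.hstack([cv2.resize(F["side"]["pixels"][90:290,50:316],(400,300)),cv2.resize(F["wrist"]["pixels"],(400,300))])[:,:,::-1])
for k in("wide_knob","wide_lid","dish"):
    o={n:pinpoint(n,k) for n in F};o={n:v[0]["location"] for n,v in o.items() if v}
    print(k,{n:np.round(v) for n,v in o.items()},tri([(F[n],v) for n,v in o.items()]) if len(o)>1 else "")
    if k=="dish":print({n:atz(F[n],v,0).round(3) for n,v in o.items()})
from scipy.spatial.transform import Rotation as Ro
s=telemetry.get_state();print(s["eef_pos"],s["eef_pos"]-.019*Ro.from_euler("xyz",s["ee_rot"]).as_matrix()[:,2],s["force"])
E
```

```text
t: 24.25
eef_pos: [0.4064, 0.3453, 0.1309]
ee_rot: [2.338, -0.0, 2.882]
force: [-0.3, -0.2, -1.6]
width: 0.0272
wide_knob {'wrist': array([252., 272.]), 'side': array([140., 150.])} (array([0.41088002, 0.35422325, 0.13685843]), np.float64(0.0003682089011931018))
wide_lid {'wrist': array([257., 197.]), 'side': array([141., 159.]), 'top': array([381., 259.])} (array([ 0.30099075, -0.18068253,  0.40595933]), np.float64(0.07723803959818037))
dish {'wrist': array([258.,  51.]), 'side': array([150., 190.])} (array([0.39997794, 0.31365013, 0.0152236 ]), np.float64(0.0032741115401495155))
{'wrist': array([0.4  , 0.328, 0.   ]), 'side': array([0.409, 0.332, 0.   ])}
[0.40607536 0.3456531  0.13067466] [0.40257885 0.33242949 0.14386218] [ 0.35253183 -0.04902323 -1.8475987 ]
```

View pics/g.png

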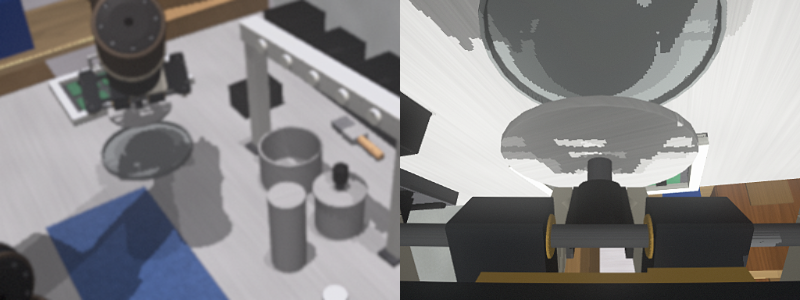

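The lid is level above the dish, within a few mm of centre. I'll lower it.

```bash
python3 -m inch '0 0 0 -2 0 0 0; 0 0 0 -4.5 0 0 0; 0 0 0 -6.5 0 0 0; 0 0 0 -7.8 0 0 0; 0 0 0 -8.4 0 0 0; 0 0 0 -8.7 0 0 0; 0 0 0 -8.7 0 0 0'
python3 -m inch '0 0 0 -0.15 0 0 0; 0 0 0 -0.3 0 0 0; 0 0 0 -0.3 0 0 0'
```

```text
t: 25.72
eef_pos: [0.4062, 0.3457, 0.0439]
ee_rot: [2.338, -0.0, 2.883]
force: [0.4, -0.6, -1.7]
width: 0.0267
t: 26.1
eef_pos: [0.4063, 0.3457, 0.041]
ee_rot: [2.338, 0.0, 2.883]
force: [-0.1, 0.4, -1.3]
width: 0.0272
```

```bash
python3 -m inch '0 0 0 -0.1 0 0 0; 0 0 0 -0.15 0 0 0; 0 0 0 -0.15 0 0 0'; python3 -m inch '0 0 0 -0.1 0 0 0; 0 0 0 -0.1 0 0 0'
```

```text
t: 26.48
eef_pos: [0.4062, 0.3458, 0.0397]
ee_rot: [2.337, 0.0, 2.883]
force: [-0.7, -1.8, 2.4]
width: 0.0272
t: 26.72
eef_pos: [0.4063, 0.3458, 0.0397]
ee_rot: [2.336, 0.001, 2.884]
force: [-3.5, -7.3, 12.0]
width: 0.0274
```

The lid touched down at the expected height. I'll ease off, release and back out along the tool axis.

```bash
python3 -m inch '0 0 0 0.1 0 0 0; 0.4 0 0 0.1 0 0 0; 0.8 0 0 0.1 0 0 0; 1 0 0 0.1 0 0 0; 1 0 0 0.1 0 0 0; 1 0 0 0.1 0 0 0; 1 -0.6 -2 2 0 0 0; 1 -1.5 -5 5 0 0 0; 1 -2.5 -9 9 0 0 0; 1 -3.2 -12 12 0 0 0; 1 -3.2 -12 12 0 0 0'
python3 - <<'E'
from h import *
F={n:cam(n) for n in("wrist","side","top")}
cv2.imwrite("pics/i.png",np.hstack([cv2.resize(F["side"]["pixels"],(400,300)),cv2.resize(F["wrist"]["pixels"],(400,300))])[:,:,::-1])
for k in("wide_knob","wide_lid","dish","wide","bottle","bottle_cap","tray","slim","tin"):
    o={n:pinpoint(n,k) for n in F};o={n:v[0]["location"] for n,v in o.items() if v and v[0]["p"]>.5}
    print(k,{n:np.round(v) for n,v in o.items()},tri([(F[n],v) for n,v in o.items()]) if len(o)>1 else "")
s=telemetry.get_state();print(s["t"],s["force"],s["width"],s["eef_pos"])
E
```

```text
t: 28.1
eef_pos: [0.3751, 0.2248, 0.1623]
ee_rot: [2.334, 0.006, 2.882]
force: [0.2, 0.5, -0.7]
width: 0.0875
wide_knob {'wrist': array([254., 176.]), 'side': array([147., 178.]), 'top': array([115., 286.])} (array([0.40755522, 0.33538097, 0.04652076]), np.float64(0.003938563151264619))
wide_lid {'wrist': array([257., 138.]), 'side': array([151., 184.]), 'top': array([120., 286.])} (array([0.40963808, 0.33343997, 0.01353453]), np.float64(0.009529165317813166))
dish {'side': array([151., 189.])} 
wide {'side': array([244., 210.]), 'top': array([213., 200.])} (array([ 0.59988919,  0.0845484 , -0.00569534]), np.float64(0.0019987727789320645))
bottle {'side': array([272., 341.]), 'top': array([380., 265.])} (array([ 0.38930534, -0.31575344,  0.01665929]), np.float64(0.009291185599849242))
bottle_cap {'side': array([272., 297.]), 'top': array([400., 256.])} (array([ 0.3915627 , -0.31649525,  0.17238537]), np.float64(0.0028262462293751))
tray {'side': array([270., 347.]), 'top': array([380., 260.])} (array([ 0.39449253, -0.31844859, -0.00228726]), np.float64(0.0009153490905643948))
slim {'side': array([277., 242.]), 'top': array([270., 195.])} (array([ 0.60103762, -0.06752142, -0.01386783]), np.float64(0.0025197021201712154))
tin {'side': array([244., 264.]), 'top': array([283., 240.])} (array([ 0.47967042, -0.08422573, -0.00776338]), np.float64(0.0031867817026952493))
29.6 [-0.13426904 -0.44182301  0.40312557] 0.0875289880607587 [0.37431182 0.22583846 0.15972936]
```

View pics/i.png

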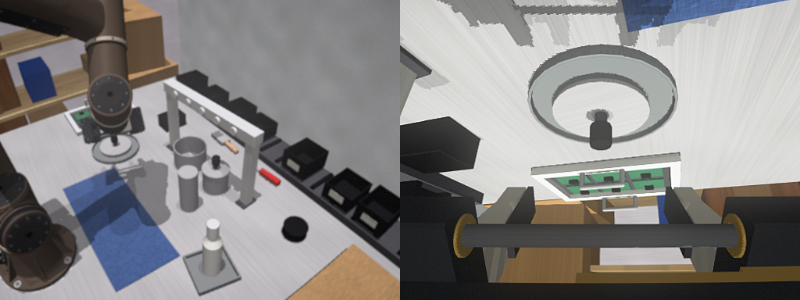

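The lid lies flat, knob up, centred in the dish. The bottle stands in the tray and the canister is in place. The robot touches nothing, so I'll hand in.

```bash
python3 -c "
from station import arm;print(arm.job_done())"
```

```text
the job is handed in; nothing more can be done
None
```

The job is done and handed in at about 30 s of the 61 s. The hand-in gives no verdict. I stood the bottle in the square tray, then gripped the wide lid's knob with the hand leaned 46° and set the lid down in the round dish.

Last checks from the cameras, before handing in:

| Thing | Where it should be | Measured | Result |
|---|---|---|---|
| Wide lid | dish centre, about (0.402, 0.332) | (0.410, 0.333), height 13 mm | about 8 mm off centre; flat and knob up in the last picture |
| Bottle | tray centre, (0.394, -0.318) | base at (0.389, -0.316), cap 172 mm up | upright, about 6 mm off |
| Wide canister | where it stood | (0.600, 0.085) | not moved within measurement error |
| Slim canister and tin | where they stood | within about 5 mm of their first positions | not disturbed |

- **Robot:** the gripper is open and holds nothing, and the measured tool force is under 1 N, which is noise.
- **Rail:** the tool force gave no sign of a bump. The rail and its clearance were measured and calculated, not touched.
- **Disagreements:** some views differed by up to about 9 mm on the lid and bottle origins. The detectors put the base of the bottle at z = 17 mm, but the cap height and the release height both fit the tray floor at 5 mm. I took the 17 mm as detector error.
- **Not rechecked at the end:** the bin, reel, screwdriver, brush and slim lid were not measured again. The arm was not moved near them on purpose, except that the hand passed beside the slim lid.
- **Lean direction:** the straight-on lean was out of joint range, so I approached the knob from about 26° to the side.

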